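Put four mixed-up blanking covers back on their own ports

TASK

The four blanking covers are on the wrong pipe ports: put each cover on the port whose flange has its own outline (round, square, three-eared, two-eared), spigot in the bore and plate lying flat on the flange. Each comes out of its bore only straight up, and the empty wooden block is there as a free spot on the way. Set the covers down, do not drop them; which way round a cover is turned does not matter.

Things in the scene. Friction and masses are not known exactly. Their poses are not given: they have to be found in the camera images.
- cover_round: Loose aluminium blanking cover, 0.2 to 0.4 kg: a plain disc 80 mm across, 10 mm thick. Upright round steel grip on top, 28 mm diameter, 40 mm tall; round 28 mm spigot below, 14 mm long. Origin: centre of plate's underside (plate top z +0.010, grip top +0.050, spigot end -0.014), z up.
- cover_square: Loose aluminium blanking cover, 0.2 to 0.4 kg: a square plate 72 x 72 mm (sides along its x and y), 10 mm thick. Upright round steel grip on top, 28 mm diameter, 40 mm tall; round 28 mm spigot below, 14 mm long. Origin: centre of plate's underside (plate top z +0.010, grip top +0.050, spigot end -0.014), z up.
- cover_three: Loose aluminium blanking cover, 0.2 to 0.4 kg: a disc 60 mm across with three rounded ears, ears ending 47 mm from the centre, 120 degrees apart (one along +x), 10 mm thick. Upright round steel grip on top, 28 mm diameter, 40 mm tall; round 28 mm spigot below, 14 mm long. Origin: centre of plate's underside (plate top z +0.010, grip top +0.050, spigot end -0.014), z up.
- cover_two: Loose aluminium blanking cover, 0.2 to 0.4 kg: a disc 60 mm across with two rounded ears, one each way along its x axis, 94 mm over the ears, 10 mm thick. Upright round steel grip on top, 28 mm diameter, 40 mm tall; round 28 mm spigot below, 14 mm long. Origin: centre of plate's underside (plate top z +0.010, grip top +0.050, spigot end -0.014), z up.
- port_round: Fixed grey pipe port, 45 mm high, upright: a plain round flange 116 mm across, with a round bore 44 mm across, open at the top and about 40 mm deep. Wider than any cover. Origin: centre of its underside, z up; a seated cover's origin is 45 mm above it, on the axis.
- port_square: Fixed grey pipe port, 45 mm high, upright: a square flange 104 x 104 mm (sides along its x and y), with a round bore 44 mm across, open at the top and about 40 mm deep. Wider than any cover. Origin: centre of its underside, z up; a seated cover's origin is 45 mm above it, on the axis.
- port_three: Fixed grey pipe port, 45 mm high, upright: a round hub 84 mm across with three rounded ears, ears ending 66 mm from the centre, 120 degrees apart (one along +x), with a round bore 44 mm across, open at the top and about 40 mm deep. Wider than any cover. Origin: centre of its underside, z up; a seated cover's origin is 45 mm above it, on the axis.
- port_two: Fixed grey pipe port, 45 mm high, upright: a round hub 84 mm across with two rounded ears, one each way along its x axis, 132 mm over the ears, with a round bore 44 mm across, open at the top and about 40 mm deep. Wider than any cover. Origin: centre of its underside, z up; a seated cover's origin is 45 mm above it, on the axis.
- block: Fixed plain wooden block 110 x 110 x 45 mm with the same round 44 mm bore through its centre; empty at the start, the free spot for parking a cover. Origin: centre of its underside on the bench, z up; a parked cover's origin is 45 mm above it.
Things that resemble listed ones, but are neither listed nor needed, are in the scene too. Leave any yellow look-alike of the cover_round alone. Leave any purple look-alike of the cover_two alone.

How it is judged (in metres and radians):
At the end, for the whole second after the job is handed in: Each of the four covers lies flat (within 4 mm in height, 0.06 rad of level) on the port of the same outline, its centre within 11 mm of the bore's axis (as its spigot in the bore ensures), released and at rest (horizontal distance between cover_round and port_round below 0.011 m and z of cover_round in the frame of port_round between 0.041 and 0.049 m and angle between each of cover_round, cover_square, cover_three, cover_two's own z axis and vertical below 0.06 rad and linear speed of each of cover_round, cover_square, cover_three, cover_two below 0.02 m/s and horizontal distance between cover_square and port_square below 0.011 m and z of cover_square in the frame of port_square between 0.041 and 0.049 m and horizontal distance between cover_three and port_three below 0.011 m and z of cover_three in the frame of port_three between 0.041 and 0.049 m and horizontal distance between cover_two and port_two below 0.011 m and z of cover_two in the frame of port_two between 0.041 and 0.049 m); the robot touches nothing.
It fails at once if cover_round is dropped or flung (moves faster than 0.6 m/s with no finger on it) (contact force between the fingers and cover_round below 0.05 N and linear speed of cover_round above 0.6 m/s).
It fails at once if cover_square is dropped or flung (moves faster than 0.6 m/s with no finger on it) (contact force between the fingers and cover_square below 0.05 N and linear speed of cover_square above 0.6 m/s).
It fails at once if cover_three is dropped or flung (moves faster than 0.6 m/s with no finger on it) (contact force between the fingers and cover_three below 0.05 N and linear speed of cover_three above 0.6 m/s).
It fails at once if cover_two is dropped or flung (moves faster than 0.6 m/s with no finger on it) (contact force between the fingers and cover_two below 0.05 N and linear speed of cover_two above 0.6 m/s).
It also fails if it takes over 128 s, if anything falls off the work surface, if the arm or the gripper's body presses on something with over 40 N, if the wrist force passes 120 N, or if a joint passes its speed limit or range.

ROBOT

A 6-joint arm with a two-finger parallel gripper is mounted at the origin on a cart in front of the work surface, level with it; the furniture and walls round the work are solid. World frame = base frame: x ahead of the robot, y to its left, z up, the work surface at z = 0. Lengths are in mm, angles in rad, forces in N, time in s.
With the tool pointing down it reaches from about 350 to 875 mm from the base axis. Payload 4.2 kg.
Tool frame: the origin (TCP) lies between the finger pads; the fingertips stand 25 mm ahead of it and the grasp point (between the pads) lies 6 mm ahead of it; z points along the fingers, y is the line along which they close (so a half turn about z gives the same grasp; the last joint's range is limited). The gripper opens to 85 mm and grips with 20 to 120 N. Pads are 22 mm wide; open, the fingers measure 114 mm over their backs; the gripper's body (76 mm by 85 mm) begins 54 mm behind the grasp point. The pads swing forward as they close: fully open they stand 13 mm farther back than shut.
Start: joints at [1.551, 0.385, 0.008, 0, -1.194, -0.259], TCP at [171.969, 600.854, 217.012] pointing down, gripper open.
Joint ranges: [-3.14, 3.14], [-1.21, 2.06], [-1.07, 1.41], [-3.16, 2.05], [-2.99, -0.16], [-3.1, 3.1]. Speed limits (rad/s): [2.79, 2.79, 3.14, 3.14, 3.14, 3.14].

INTERFACE

Orientations are given as a unit quaternion [x, y, z, w].
In Python, from bench import read_state, imaging, workorder, nets gives the robot as it stands.
- The arm moves only by the tool apply_moves, never from a script. Its argument "rows" is a list of rows, each an object with "hand": the opening, from -1 (shut) to 1 (fully open); "delta_pos": the shift along the tool's x, y, z in mm, a list of three; "yaw": the turn about the tool's z in rad. A call has 1 to 12 rows; each row is the pose to reach, as a shift and turn from the pose commanded when the call began, along the tool's axes at that moment; what a row does not reach only later rows make up. A row lasts 1/12 s, in which the tool goes at most 41.7 mm and 7.16 degrees, less where a joint would pass 70% of its speed; a pose out of reach is approached as far as the arm can. A call with a gripper value outside its range is refused whole. The fingers move at their own pace and stop on an object; the grip force is fixed at half the most. Time passes only in rows, so rows that repeat a pose let the fingers close. It gives the time, the measured TCP pose, the force, the opening and the grip force at its end, in the units of the state.
- read_state(): the state, without advancing time (a new reading comes with each control period).
- imaging.get_image(name): name is "scene" or "top"; returns a dict with "pixels" (384x512x3 uint8, red, green, blue), "fx", "fy", "cx", "cy" (pixels), "xyz" and "rotation" of the camera in the world. Camera axes: x right, y down, z forward; pixel columns grow to the right and rows downward; lengths in mm; the calibration is good to about 2 mm. A picture is of the moment at which its call begins. There is no depth.
- workorder.job_done(): hands the job in; it is judged then, once.
Trained networks look in the newest picture that a camera, given by its name, has taken for a name from the list of things; names that differ only in an ending like _2 or _b are one class to them, and where a whole thing is asked for, a point or a joint stands for the part that bears it (a point fixed in the world has none). Each returns a list of dicts, best first, with "score" (0 to 1); they miss things now and then, are a little off and sometimes report something else, mostly with a low value. They report only what shows in the picture. A call takes as long as a camera call. They do not tell look-alikes from the thing itself.
- nets.find_in(camera, query): "location" ([row, column] in pixels, amid what is visible of it).
- nets.pinpoint(camera, query): "location" ([row, column] in pixels: a listed point, or the origin of a listed thing).
The state is a dict: "clock": time; "joints": joint angles; "joint_vel": joint speeds; "joint_efforts": joint torques, N m; "position": TCP position; "ee_rot": TCP orientation; "contact_force": force on the tool from outside, world axes, zero at the start; "wrist_torque": the same for the moment, N m; "gripper_width": finger opening in mm; "grasp_force": force on a finger pad.
Only numpy, scipy, OpenCV 4.12 (cv2) and the standard library are available. Lean on these libraries where they do the work, as an engineer would, in place of code of your own. Each camera call takes 0.05 s, during which the arm holds its last target. There are 200 camera calls.

## Working session

There is one attempt and no reset: what is moved stays moved. The work goes in short steps, Python scripts to look and compute and a tool call to move; the robot and the scene stay as the last step left them, time stands still between calls to the robot, and variables do not carry over. Pictures are saved under pics/ and viewed, at most 14 in all, crops included, and the job is handed in when it is done.

Besides the shell and the picture viewer there is one more tool, called after ">>>" as a command line: name --argument value ..., lists and objects as JSON in quotes. apply_moves: Moves the arm, as the interface text tells. Its arguments: {"type":"object","properties":{"rows":{"type":"array"}},"required":["rows"]}

```bash
mkdir -p pics; cat > h.py <<'E'
import numpy as np, cv2
from bench import read_state, imaging, workorder, nets
def img(c): return imaging.get_image(c)
def world(d,rc,z):
    r,c=rc; v=np.array(d["rotation"])@np.array([(c-d["cx"])/d["fx"],(r-d["cy"])/d["fy"],1.0])
    o=np.array(d["xyz"]); return o+v*(z-o[2])/v[2]
def save(d,n): cv2.imwrite("pics/"+n,d["pixels"][:,:,::-1])
E
python3 - <<'E'
from h import *
s=read_state(); print(s)
for c in("top","scene"):
    d=img(c); save(d,c+"0.png"); print(c,d["xyz"],np.round(d["rotation"],3).tolist(),d["fx"],d["cx"],d["cy"])
    for n in["cover_round","cover_square","cover_three","cover_two","port_round","port_square","port_three","port_two","block"]:
        z=45
        print(n,[(round(q["score"],2),np.round(q["location"]).tolist(),np.round(world(d,q["location"],0 if n[0]!='c' else 45)[:2]).tolist()) for q in nets.pinpoint(c,n)[:4]])
E
```

```text
{'clock': 0.0, 'joints': array([ 1.55062426e+00,  3.85554968e-01,  6.61293170e-03, -4.78947237e-04,
       -1.19398053e+00, -2.58608244e-01]), 'joint_vel': array([ 3.21098914e-05,  1.41758497e-03, -1.93561039e-03,  5.39583684e-04,
       -8.55057069e-04, -3.69978994e-04]), 'joint_efforts': array([ 3.24326093e-04, -3.92286694e+01,  1.88403279e+01,  4.18608114e+00,
       -4.68946091e-03, -2.16077694e-06]), 'position': array([171.80415238, 600.2849548 , 215.920495  ]), 'ee_rot': array([ 9.90288048e-01, -1.39026624e-01, -9.45557684e-05,  1.08204500e-03]), 'contact_force': array([ 1.14133511, -0.56924267, -0.0885097 ]), 'wrist_torque': array([-0.00682314,  0.01740512,  0.00367226]), 'grasp_force': 0.0, 'gripper_width': 85.55328938735622}
top [ 371.09155743  104.29967576 1119.73584993] [0.735, -0.669, 0.075, -0.087] 444.13221470032767 250.9989836490091 187.28379731578886Traceback (most recent call last):
  File "<stdin>", line 7, in <module>
  File "h.py", line 5, in world
    r,c=rc; v=np.array(d["rotation"])@np.array([(c-d["cx"])/d["fx"],(r-d["cy"])/d["fy"],1.0])
              ~~~~~~~~~~~~~~~~~~~~~~~^~~~~~~~~~~~~~~~~~~~~~~~~~~~~~~~~~~~~~~~~~~~~~~~~~~~~~~~
ValueError: matmul: Input operand 1 has a mismatch in its core dimension 0, with gufunc signature (n?,k),(k,m?)->(n?,m?) (size 3 is different from 4)
```

Rotation is a quaternion.

```bash
sed -i 's/^import numpy.*/&\nfrom scipy.spatial.transform import Rotation as R/; s/np.array(d\["rotation"\])@/R.from_quat(d["rotation"]).as_matrix()@/' h.py
python3 - <<'E'
from h import *
for c in("top","scene"):
    d=img(c); save(d,c+"0.png"); print(c,d["xyz"],np.round(d["rotation"],3).tolist(),d["fx"],d["cx"],d["cy"])
    for n in["cover_round","cover_square","cover_three","cover_two","port_round","port_square","port_three","port_two","block"]:
        print(n,[(round(q["score"],2),np.round(q["location"]).tolist(),np.round(world(d,q["location"],0 if n[0]!='c' else 45)[:2]).tolist()) for q in nets.pinpoint(c,n)[:4]])
E
```

```text
top [ 371.09155743  104.29967576 1119.73584993] [0.735, -0.669, 0.075, -0.087] 444.13221470032767 250.9989836490091 187.28379731578886
cover_round [(0.73, [242.0, 185.0], [472.0, 281.0]), (0.55, [229.0, 128.0], [490.0, 422.0])]
cover_square [(0.87, [188.0, 346.0], [640.0, -101.0])]
cover_three [(0.83, [256.0, 370.0], [480.0, -164.0])]
cover_two [(0.97, [132.0, 305.0], [779.0, 9.0]), (0.63, [249.0, 270.0], [474.0, 74.0])]
port_round [(0.58, [250.0, 266.0], [474.0, 82.0])]
port_square [(0.92, [260.0, 362.0], [473.0, -158.0])]
port_three [(0.86, [194.0, 339.0], [636.0, -93.0])]
port_two [(0.9, [242.0, 187.0], [474.0, 283.0])]
block [(0.58, [181.0, 249.0], [648.0, 142.0])]
scene [ 219.24516595 -444.23768146 1415.56899481] [0.925, -0.301, 0.072, -0.222] 499.80682067416245 257.8961705345983 202.53631113997395
cover_round [(0.88, [160.0, 166.0], [479.0, 417.0]), (0.85, [194.0, 188.0], [472.0, 270.0])]
cover_square [(0.77, [256.0, 308.0], [644.0, -108.0])]
cover_three [(0.61, [302.0, 274.0], [482.0, -159.0])]
cover_two [(0.79, [205.0, 323.0], [784.0, -7.0]), (0.63, [242.0, 224.0], [471.0, 71.0])]
port_round [(0.98, [247.0, 225.0], [472.0, 74.0]), (0.61, [194.0, 188.0], [478.0, 295.0])]
port_square [(0.87, [305.0, 272.0], [480.0, -154.0]), (0.16, [247.0, 226.0], [475.0, 70.0])]
port_three [(0.89, [260.0, 306.0], [645.0, -102.0])]
port_two [(0.64, [197.0, 188.0], [473.0, 284.0]), (0.3, [302.0, 272.0], [486.0, -145.0])]
block []
```

View pics/top0.png

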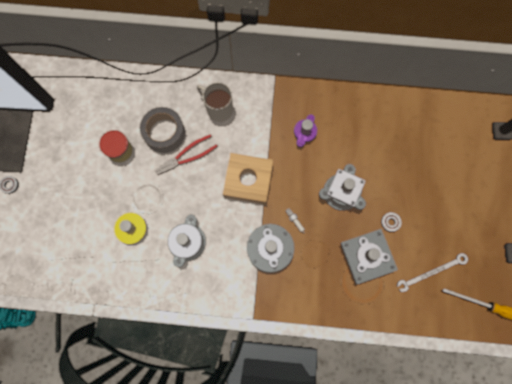

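View pics/scene0.png

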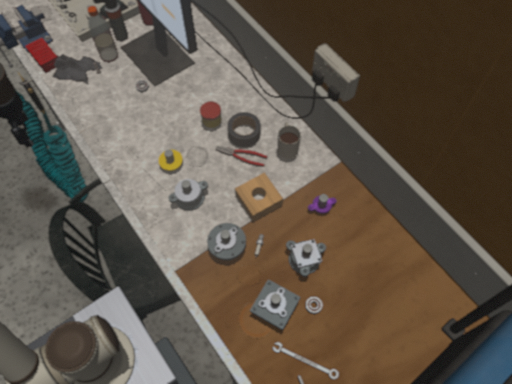

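```bash
cat >> h.py <<'E'
def proj(d,p):
    q=R.from_quat(d["rotation"]).inv().apply(np.array(p,float)-np.array(d["xyz"]))
    return np.array([d["cx"]+d["fx"]*q[0]/q[2], d["cy"]+d.get("fy",d["fx"])*q[1]/q[2]])
def crop(d,guess,half=45,k=5,ang=np.linspace(0,2*np.pi,40)):
    c=np.round(proj(d,[*guess,60])).astype(int)-half
    im=cv2.resize(d["pixels"][c[1]:c[1]+2*half,c[0]:c[0]+2*half,::-1],None,fx=k,fy=k,interpolation=cv2.INTER_CUBIC)
    for z,r,col in((95,14,(0,0,255)),(55,30,(0,255,0)),(45,42,(255,0,0))):
        pts=[((proj(d,[guess[0]+r*np.cos(a),guess[1]+r*np.sin(a),z])-c+.5)*k).astype(int) for a in ang]
        for p in pts: cv2.circle(im,tuple(int(v) for v in p),1,col,-1)
    return im
E
python3 - <<'E'
from h import *
G=[(473,282),(640,-101),(480,-160),(473,74)]
ims=[]
for c in("top","scene"):
    d=img(c)
    ims.append(np.hstack([cv2.resize(crop(d,g,35,5),(200,200)) if 0 else cv2.resize(crop(d,g,35,6),(200,200),interpolation=cv2.INTER_AREA) for g in G]))
cv2.imwrite("pics/c1.png",np.vstack(ims))
E
```

```text
(no output)
```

View pics/c1.png

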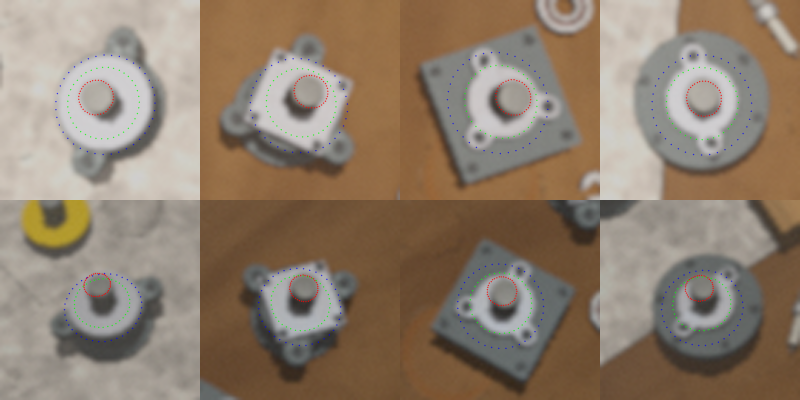

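```bash
cat > d.py <<'E'
import sys,numpy as np
# usage: from x y z to x y z -> tool delta
def dt(a,b):
    d=np.array(b,float)-np.array(a,float); c,s=0.96134,-0.27536
    return np.round([c*d[0]+s*d[1], s*d[0]-c*d[1], -d[2]]).astype(int).tolist()
E
python3 - <<'E'
from h import *
from d import dt
T=img("top");S=img("scene")
b=world(T,(177,248),45); s=world(S,(194,260),45); print(b,s)
ims=[]
for d in(T,S):
    c=np.round(proj(d,[*b[:2],45])).astype(int)-40
    im=cv2.resize(d["pixels"][c[1]:c[1]+80,c[0]:c[0]+80,::-1],None,fx=5,fy=5,interpolation=cv2.INTER_CUBIC)
    for a in np.linspace(0,2*np.pi,50):
        p=((proj(d,[b[0]+22*np.cos(a),b[1]+22*np.sin(a),45])-c+.5)*5).astype(int); cv2.circle(im,(int(p[0]),int(p[1])),1,(0,0,255),-1)
    ims.append(im)
cv2.imwrite("pics/b.png",np.hstack(ims))
P0=(172,600.9,217)
print(dt(P0,(473,282,217)), dt((473,282,0),(473,74,0)), dt((473,282,0),(*b[:2],0)), dt((473,74,0),(*b[:2],0)))
print(dt((473,282,0),(480,-160,0)),dt((473,74,0),(640,-101,0)),dt((640,-101,0),(480,-160,0)),dt((640,-101,0),(*b[:2],0)))
E
```

```text
[646.35680854 144.08564944  45.        ] [651.42560531 139.17077763  45.        ]
[377, 224, 0] [57, 200, 0] [205, 85, 0] [147, -115, 0]
[128, 423, 0] [209, 122, 0] [-138, 101, 0] [-61, -237, 0]
```

View pics/b.png

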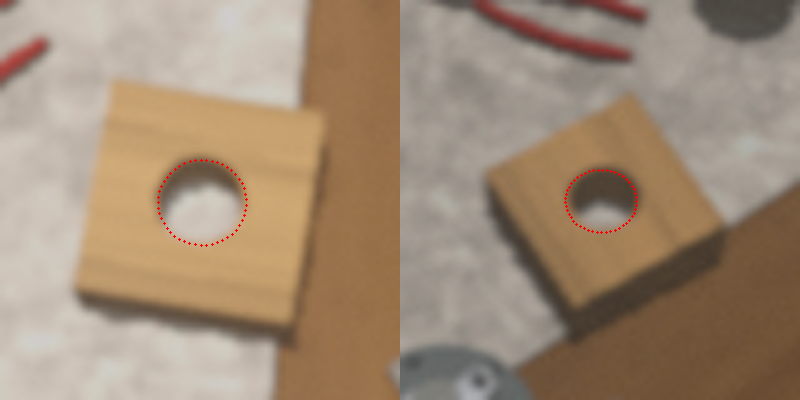

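>>> apply_moves --rows '[{"hand": 1, "delta_pos": [19, 19, 0], "yaw": 0}, {"hand": 1, "delta_pos": [57, 33, 0], "yaw": 0}, {"hand": 1, "delta_pos": [95, 55, 0], "yaw": 0}, {"hand": 1, "delta_pos": [133, 77, 0], "yaw": 0}, {"hand": 1, "delta_pos": [171, 99, 0], "yaw": 0}, {"hand": 1, "delta_pos": [209, 121, 0], "yaw": 0}, {"hand": 1, "delta_pos": [247, 143, 0], "yaw": 0}, {"hand": 1, "delta_pos": [285, 165, 0], "yaw": 0}, {"hand": 1, "delta_pos": [323, 187, 0], "yaw": 0}, {"hand": 1, "delta_pos": [350, 206, 0], "yaw": 0}, {"hand": 1, "delta_pos": [377, 224, 0], "yaw": 0}, {"hand": 1, "delta_pos": [377, 224, 0], "yaw": 0}]'

```text
clock: 2.3
position: [475.8, 277.1, 217.0]
ee_rot: [0.99, -0.142, 0.0, 0.001]
contact_force: [-1.2, 1.4, 0.5]
gripper_width: 85.3
grasp_force: 0.0
```

>>> apply_moves --rows '[{"hand": 1, "delta_pos": [0, 0, 40], "yaw": 0}, {"hand": 1, "delta_pos": [0, 0, 80], "yaw": 0}, {"hand": 1, "delta_pos": [0, 0, 80], "yaw": 0}, {"hand": 1, "delta_pos": [0, 0, 80], "yaw": 0}]'

```text
clock: 2.63
position: [472.1, 280.9, 135.9]
ee_rot: [0.99, -0.139, -0.001, 0.002]
contact_force: [0.8, 0.6, 2.3]
gripper_width: 85.6
grasp_force: 0.0
```

```bash
python3 -c "
from h import *
d=img('top');e=img('scene')
print(read_state()['position'],read_state()['ee_rot'])
cv2.imwrite('pics/g.png',np.hstack([crop(d,(473,282),40,5),crop(e,(473,282),40,5)]))"
```

```text
[474.09266775 283.06603928 139.3079868 ] [ 0.99039529 -0.13825165  0.00153805 -0.00113778]
```

View pics/g.png

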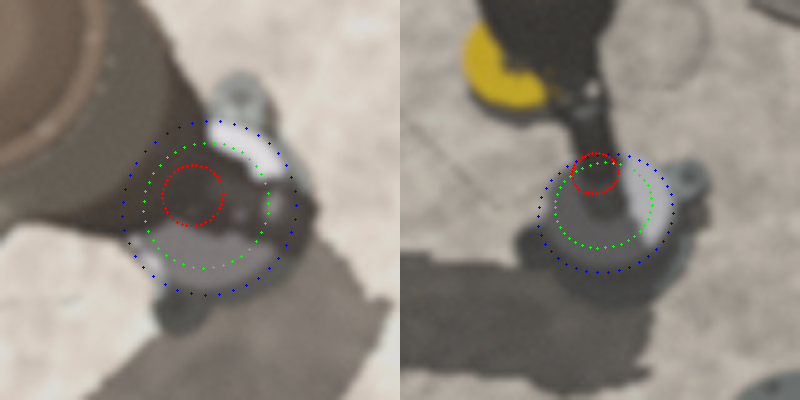

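Settled at (473,282) as commanded; the fingers stand over the grip. Descend and grip.

>>> apply_moves --rows '[{"hand": 1, "delta_pos": [0, 0, 25], "yaw": 0}, {"hand": 1, "delta_pos": [0, 0, 49], "yaw": 0}, {"hand": 1, "delta_pos": [0, 0, 49], "yaw": 0}, {"hand": 1, "delta_pos": [0, 0, 49], "yaw": 0}, {"hand": -1, "delta_pos": [0, 0, 49], "yaw": 0}, {"hand": -1, "delta_pos": [0, 0, 49], "yaw": 0}, {"hand": -1, "delta_pos": [0, 0, 49], "yaw": 0}, {"hand": -1, "delta_pos": [0, 0, 49], "yaw": 0}, {"hand": -1, "delta_pos": [0, 0, 49], "yaw": 0}, {"hand": -1, "delta_pos": [0, 0, 49], "yaw": 0}, {"hand": -1, "delta_pos": [0, 0, 49], "yaw": 0}, {"hand": -1, "delta_pos": [0, 0, 49], "yaw": 0}]'

```text
clock: 3.73
position: [472.8, 281.7, 88.0]
ee_rot: [0.99, -0.139, -0.0, 0.0]
contact_force: [-0.3, -0.1, 0.6]
gripper_width: -0.3
grasp_force: 0.0
```

```bash
python3 -c "
from h import *
d=img('top');e=img('scene')
s=read_state();print(s['position'],s['ee_rot'],s['gripper_width'],s['grasp_force'])
cv2.imwrite('pics/g2.png',np.hstack([crop(d,(473,282),40,5),crop(e,(473,282),40,5)]))"
```

```text
[472.77270976 281.71322661  87.96678711] [ 9.90300265e-01 -1.38943800e-01 -2.55132609e-05  6.76652438e-05] -0.05637682521471776 0.0
```

View pics/g2.png

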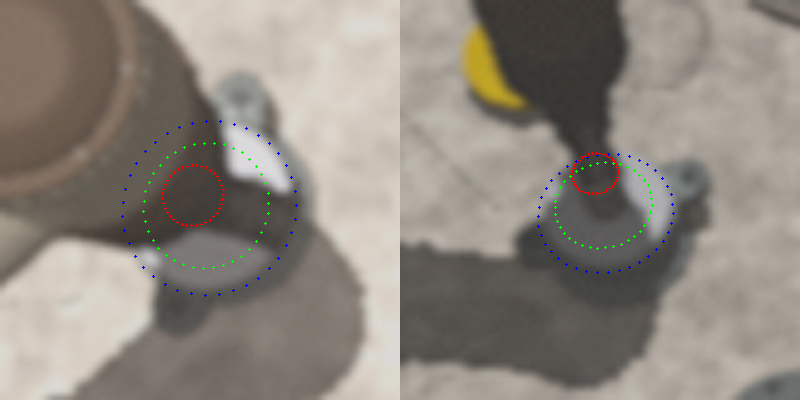

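```bash
python3 -c "
from h import *
d=img('top');e=img('scene')
s=read_state();print(s['joints'],s['joint_efforts'],s['contact_force'])
p=d['pixels'][150:350,60:310,::-1];q=e['pixels'][90:290,90:290,::-1]
cv2.imwrite('pics/g3.png',np.hstack([cv2.resize(p,(450,360),interpolation=3),cv2.resize(q,(350,360),interpolation=3)]))
for t in(0,20):print(proj(d,[473,282,63+t]),proj(e,[473,282,63+t]))"
```

```text
[ 8.32036347e-01  3.88975572e-01 -3.47651511e-01 -4.70023893e-06
 -8.34328807e-01  4.59953848e-01] [-1.60755222e-03 -3.56033278e+01  1.50266039e+01  3.33881132e+00
 -8.66063256e-04 -9.80529194e-06] [-0.02401616 -0.35763354 -0.07695611]
[183.25210584 240.1645975 ] [185.8903229  188.29328047]
[181.93065691 239.20712435] [185.04348578 185.15094665]
```

View pics/g3.png

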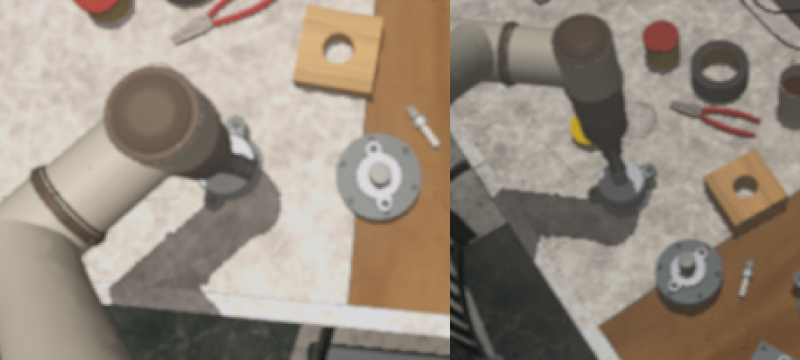

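The picture shows the fingers at the grip, yet the width reads shut. Small test lift to tell from the force.

>>> apply_moves --rows '[{"hand": -1, "delta_pos": [0, 0, -7], "yaw": 0}, {"hand": -1, "delta_pos": [0, 0, -14], "yaw": 0}, {"hand": -1, "delta_pos": [0, 0, -22], "yaw": 0}, {"hand": -1, "delta_pos": [0, 0, -22], "yaw": 0}, {"hand": -1, "delta_pos": [0, 0, -22], "yaw": 0}, {"hand": -1, "delta_pos": [0, 0, -22], "yaw": 0}]'

```text
clock: 4.43
position: [472.7, 281.7, 110.2]
ee_rot: [0.99, -0.139, 0.0, -0.0]
contact_force: [0.9, -0.0, 0.0]
gripper_width: -0.2
grasp_force: 0.0
```

```bash
python3 -c "
from h import *
d=img('top');e=img('scene')
for i in range(3):
  s=read_state();print(s['position'],s['gripper_width'],s['grasp_force'],s['contact_force']);img('top')
cv2.imwrite('pics/g4.png',np.hstack([crop(d,(473,282),40,5),crop(e,(473,282),40,5)]))"
```

```text
[472.55438798 281.56056671 109.77911619] -0.22057687075003976 0.0 [-0.44073041 -0.60476517 -0.24307443]
[472.54782699 281.54961145 109.67418707] -0.014913088869610175 0.0 [ 0.05443721 -0.45259668  0.24611005]
[472.59899539 281.57973972 109.6899263 ] -0.11346524863629763 0.0 [ 0.50043443  0.05630858 -1.10674376]
```

View pics/g4.png

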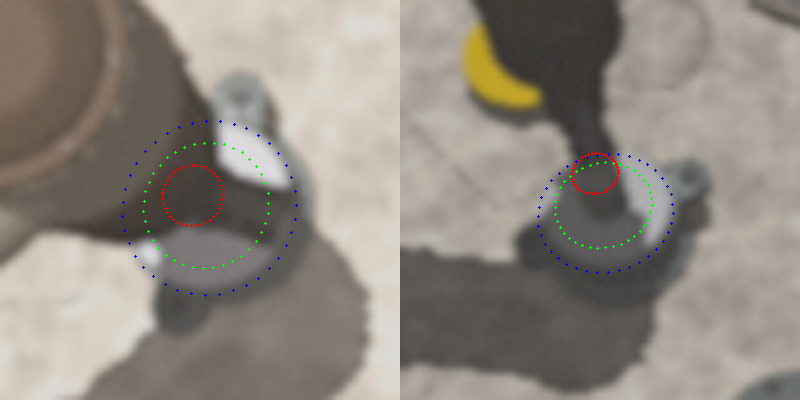

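>>> apply_moves --rows '[{"hand": -1, "delta_pos": [0, 0, -30], "yaw": 0}, {"hand": -1, "delta_pos": [0, 0, -60], "yaw": 0}, {"hand": -1, "delta_pos": [0, 0, -90], "yaw": 0}, {"hand": -1, "delta_pos": [0, 0, -90], "yaw": 0}, {"hand": -1, "delta_pos": [0, 0, -90], "yaw": 0}, {"hand": -1, "delta_pos": [0, 0, -90], "yaw": 0}]'

```text
clock: 5.18
position: [472.2, 281.4, 199.3]
ee_rot: [0.99, -0.139, -0.001, 0.0]
contact_force: [0.1, 0.5, -1.0]
gripper_width: -0.1
grasp_force: 0.0
```

```bash
python3 -c "
from h import *
d=img('top');e=img('scene')
s=read_state();p=s['position'];M=R.from_quat(s['ee_rot']);print(p)
o=[]
for c in(d,e):
  k=6;a=np.round(proj(c,p)).astype(int)-33
  im=cv2.resize(c['pixels'][a[1]:a[1]+66,a[0]:a[0]+66,::-1],None,fx=k,fy=k,interpolation=3)
  for off,col in(((0,0,0),(0,0,255)),((0,0,25),(0,255,0)),((0,0,-48),(255,0,0)),((0,40,0),(0,255,255))):
    x=((proj(c,p+M.apply(off))-a+.5)*k).astype(int);cv2.circle(im,(int(x[0]),int(x[1])),3,col,-1)
  for q in((473,282,95),(473,282,45)):
    x=((proj(c,q)-a+.5)*k).astype(int);cv2.circle(im,(int(x[0]),int(x[1])),3,(255,0,255),-1)
  o.append(im)
cv2.imwrite('pics/g5.png',np.hstack(o))"
```

```text
[472.03185549 281.12824366 198.46836293]
```

View pics/g5.png

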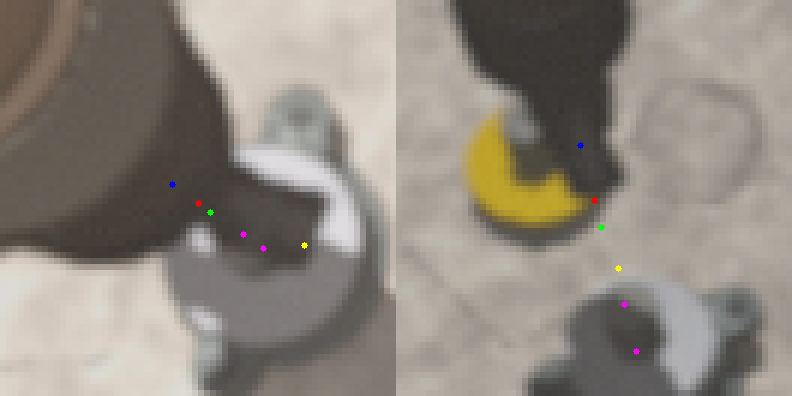

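The visible fingertips in the scene view (right half, about (597,190)) end some 35 crop px short of the predicted tip (601,227): the tool seems higher (or shifted) than reported. I'll open the hand and compare the frames.

```bash
python3 -c "
from h import *
for c in('top','scene'): save(img(c),c+'_shut.png')"
```

>>> apply_moves --rows '[{"hand": 1, "delta_pos": [0, 0, 0], "yaw": 0}, {"hand": 1, "delta_pos": [0, 0, 0], "yaw": 0}, {"hand": 1, "delta_pos": [0, 0, 0], "yaw": 0}, {"hand": 1, "delta_pos": [0, 0, 0], "yaw": 0}, {"hand": 1, "delta_pos": [0, 0, 0], "yaw": 0}, {"hand": 1, "delta_pos": [0, 0, 0], "yaw": 0}, {"hand": 1, "delta_pos": [0, 0, 0], "yaw": 0}, {"hand": 1, "delta_pos": [0, 0, 0], "yaw": 0}]'

```text
clock: 6.05
position: [472.8, 281.7, 200.1]
ee_rot: [0.99, -0.139, 0.0, -0.0]
contact_force: [0.8, 0.5, 0.4]
gripper_width: 85.6
grasp_force: 0.0
```

```bash
python3 -c "
from h import *
s=read_state();p=s['position'];M=R.from_quat(s['ee_rot']);print(p,s['gripper_width'])
rows=[]
for n in('top','scene'):
  c=img(n);save(c,n+'_open.png')
  A=cv2.imread('pics/'+n+'_shut.png');B=cv2.imread('pics/'+n+'_open.png')
  k=6;a=np.round(proj(c,p)).astype(int)-33
  r=[]
  for im in(A,B,cv2.absdiff(A,B)*2):
    im=cv2.resize(im[a[1]:a[1]+66,a[0]:a[0]+66],(264,264),interpolation=3)
    for off,col in(((0,0,6),(0,0,255)),((0,0,25),(0,255,0)),((0,57,12),(0,255,255)),((0,-57,12),(0,255,255))):
      x=((proj(c,p+M.apply(off))-a+.5)*4).astype(int);cv2.circle(im,(int(x[0]),int(x[1])),2,col,-1)
    r.append(im)
  rows.append(np.hstack(r))
cv2.imwrite('pics/g6.png',np.vstack(rows))"
```

```text
[472.775617   281.73208344 200.06550162] 85.57814668899061
```

View pics/g6.png

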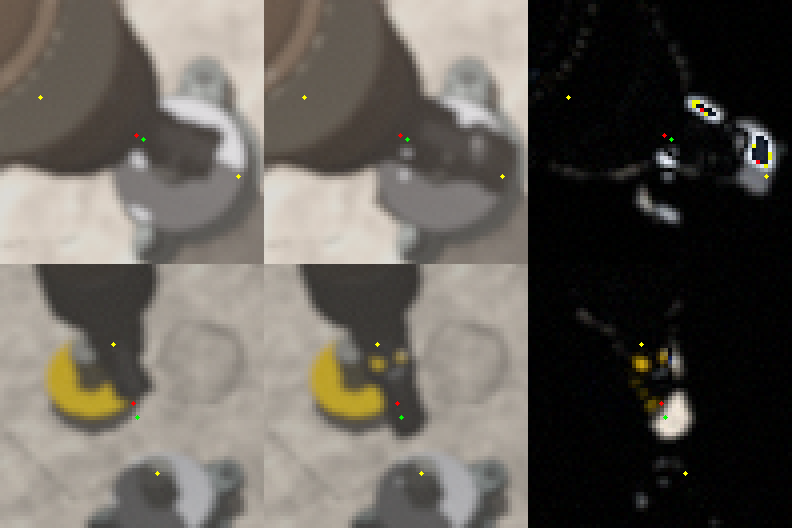

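```bash
python3 -c "
from h import *
p=np.array([472.8,281.7,200.1]);M=R.from_quat([.99029,-.13903,0,0])
T=img('top');S=img('scene')
def ray(c,uv):
  a=np.round(proj(c,p)).astype(int)-33; u=a+np.array(uv)/4-.5
  w=world(c,(u[1],u[0]),0); o=np.array(c['xyz']); v=w-o; return o,v/np.linalg.norm(v)
for t,s in(((236,168),(139,164)),((236,150),(139,164)),((240,155),(142,155)),((230,175),(139,164))):
  o1,v1=ray(T,t);o2,v2=ray(S,s)
  L=np.linalg.lstsq(np.c_[v1,-v2],o2-o1,rcond=None)[0];x1=o1+L[0]*v1;x2=o2+L[1]*v2
  print(x1.round(),x2.round(),'tool frame',M.inv().apply((x1+x2)/2-p).round())
"
```

```text
[453. 218. 270.] [450. 219. 270.] tool frame [ -3.  67. -70.]
[462. 220. 265.] [451. 222. 264.] tool frame [  1.  63. -64.]
[458. 215. 282.] [453. 216. 282.] tool frame [  2.  68. -82.]
[450. 221. 266.] [451. 221. 266.] tool frame [ -5.  65. -66.]
```

>>> apply_moves --rows '[{"hand": -1, "delta_pos": [0, 0, 20], "yaw": 0}, {"hand": -1, "delta_pos": [0, 0, 40], "yaw": 0}, {"hand": -1, "delta_pos": [0, 0, 60], "yaw": 0}, {"hand": -1, "delta_pos": [0, 0, 75], "yaw": 0}, {"hand": -1, "delta_pos": [0, 0, 90], "yaw": 0}, {"hand": -1, "delta_pos": [0, 0, 100], "yaw": 0}, {"hand": -1, "delta_pos": [0, 0, 105], "yaw": 0}, {"hand": -1, "delta_pos": [0, 0, 110], "yaw": 0}, {"hand": -1, "delta_pos": [0, 0, 112], "yaw": 0}, {"hand": -1, "delta_pos": [0, 0, 112], "yaw": 0}]'

```text
clock: 7.08
position: [472.9, 281.9, 88.1]
ee_rot: [0.99, -0.139, 0.0, -0.0]
contact_force: [-0.2, -0.1, -0.2]
gripper_width: -0.1
grasp_force: 0.0
```

>>> apply_moves --rows '[{"hand": -1, "delta_pos": [0, 0, 2], "yaw": 0}, {"hand": -1, "delta_pos": [0, 0, 4], "yaw": 0}, {"hand": -1, "delta_pos": [0, 0, 4], "yaw": 0}, {"hand": -1, "delta_pos": [0, 0, 4], "yaw": 0}]'

```text
clock: 7.42
position: [472.8, 281.8, 84.2]
ee_rot: [0.99, -0.139, 0.0, -0.0]
contact_force: [-0.6, -0.1, -0.2]
gripper_width: 0.1
grasp_force: 0.0
```

>>> apply_moves --rows '[{"hand": -1, "delta_pos": [0, 0, 2], "yaw": 0}, {"hand": -1, "delta_pos": [0, 0, 3], "yaw": 0}, {"hand": -1, "delta_pos": [0, 0, 3], "yaw": 0}]'

```text
clock: 7.67
position: [472.8, 281.8, 80.9]
ee_rot: [0.99, -0.139, 0.0, 0.0]
contact_force: [-0.4, 0.2, -0.6]
gripper_width: 0.1
grasp_force: 0.0
```

>>> apply_moves --rows '[{"hand": -1, "delta_pos": [0, 0, 2], "yaw": 0}, {"hand": -1, "delta_pos": [0, 0, 4], "yaw": 0}, {"hand": -1, "delta_pos": [0, 0, 4], "yaw": 0}]'

```text
clock: 7.92
position: [472.9, 281.9, 80.7]
ee_rot: [0.99, -0.138, 0.001, 0.0]
contact_force: [-6.7, -2.6, 21.0]
gripper_width: 0.1
grasp_force: 10.2
```

Contact at tip height 55.7 = plate top: height is right, so the offset is sideways. Back off and look with reference marks.

>>> apply_moves --rows '[{"hand": -1, "delta_pos": [0, 0, -4], "yaw": 0}, {"hand": -1, "delta_pos": [0, 0, -8], "yaw": 0}, {"hand": -1, "delta_pos": [0, 0, -8], "yaw": 0}, {"hand": -1, "delta_pos": [0, 0, -8], "yaw": 0}]'

```text
clock: 8.25
position: [472.8, 281.8, 84.9]
ee_rot: [0.99, -0.139, -0.0, -0.0]
contact_force: [-0.5, -0.0, -0.7]
gripper_width: -0.2
grasp_force: 0.0
```

```bash
python3 -c "
from h import *
s=read_state();p=s['position'];print(p,s['contact_force'])
o=[]
for n in('top','scene'):
  c=img(n);k=8;a=np.round(proj(c,[473,282,70])).astype(int)-25
  im=cv2.resize(c['pixels'][a[1]:a[1]+50,a[0]:a[0]+50,::-1],None,fx=k,fy=k,interpolation=3)
  im=cv2.convertScaleAbs(255*(im/255.)**.5)
  for q,col in(((0,0,62),(0,0,255)),((0,0,95),(255,0,255)),((40,0,55),(0,255,0)),((0,40,55),(255,0,0)),((-40,0,55),(0,160,0)),((0,-40,55),(160,0,0))):
    x=((proj(c,(473+q[0],282+q[1],q[2]))-a+.5)*k).astype(int);cv2.circle(im,(int(x[0]),int(x[1])),3,col,-1)
  o.append(im)
cv2.imwrite('pics/g7.png',np.hstack(o))"
```

```text
[472.80046367 281.75073049  84.88199527] [-0.53688936 -0.04580681 -0.66112242]
```

View pics/g7.png

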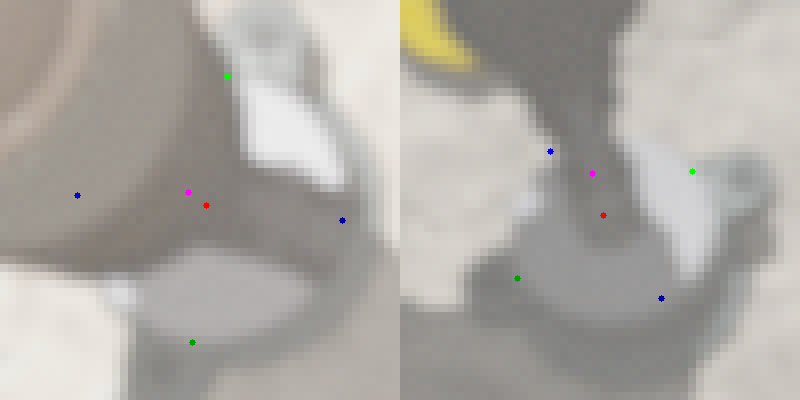

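Everything is also consistent with contact on the grip top (95) and the hand ~40 mm higher than assumed. Discriminating test: open, and descend carefully.

>>> apply_moves --rows '[{"hand": 1, "delta_pos": [0, 0, -20], "yaw": 0}, {"hand": 1, "delta_pos": [0, 0, -20], "yaw": 0}, {"hand": 1, "delta_pos": [0, 0, -20], "yaw": 0}, {"hand": 1, "delta_pos": [0, 0, -20], "yaw": 0}, {"hand": 1, "delta_pos": [0, 0, -20], "yaw": 0}, {"hand": 1, "delta_pos": [0, 0, -20], "yaw": 0}, {"hand": 1, "delta_pos": [0, 0, -10], "yaw": 0}, {"hand": 1, "delta_pos": [0, 0, 0], "yaw": 0}, {"hand": 1, "delta_pos": [0, 0, 7], "yaw": 0}, {"hand": 1, "delta_pos": [0, 0, 12], "yaw": 0}, {"hand": 1, "delta_pos": [0, 0, 12], "yaw": 0}]'

```text
clock: 9.27
position: [471.9, 280.9, 71.0]
ee_rot: [0.99, -0.139, -0.001, 0.001]
contact_force: [0.1, -0.6, 0.1]
gripper_width: 85.4
grasp_force: 0.0
```

>>> apply_moves --rows '[{"hand": 1, "delta_pos": [0, 0, 3], "yaw": 0}, {"hand": 1, "delta_pos": [0, 0, 6], "yaw": 0}, {"hand": 1, "delta_pos": [0, 0, 8], "yaw": 0}, {"hand": 1, "delta_pos": [0, 0, 8], "yaw": 0}]'

```text
clock: 9.6
position: [472.6, 281.7, 64.7]
ee_rot: [0.99, -0.139, -0.0, 0.0]
contact_force: [0.9, 0.2, 0.0]
gripper_width: 85.3
grasp_force: 0.0
```

>>> apply_moves --rows '[{"hand": -1, "delta_pos": [0, 0, 0], "yaw": 0}, {"hand": -1, "delta_pos": [0, 0, 0], "yaw": 0}, {"hand": -1, "delta_pos": [0, 0, 0], "yaw": 0}, {"hand": -1, "delta_pos": [0, 0, 0], "yaw": 0}, {"hand": -1, "delta_pos": [0, 0, 0], "yaw": 0}, {"hand": -1, "delta_pos": [0, 0, 0], "yaw": 0}, {"hand": -1, "delta_pos": [0, 0, 0], "yaw": 0}]'

```text
clock: 10.18
position: [472.9, 281.8, 65.6]
ee_rot: [0.99, -0.139, 0.0, -0.0]
contact_force: [-0.7, -1.3, 3.7]
gripper_width: 25.5
grasp_force: 58.9
```

Width 25.5 with 59 N: it holds the grip, so the fingertips are ~14 mm *above* the reported TCP (≈40 mm higher than specified). Regrasp lower for a full hold.

>>> apply_moves --rows '[{"hand": 1, "delta_pos": [0, 0, 0], "yaw": 0}, {"hand": 1, "delta_pos": [0, 0, 0], "yaw": 0}, {"hand": 1, "delta_pos": [0, 0, 0], "yaw": 0}, {"hand": 1, "delta_pos": [0, 0, 0], "yaw": 0}, {"hand": 1, "delta_pos": [0, 0, 0], "yaw": 0}, {"hand": 1, "delta_pos": [0, 0, 4], "yaw": 0}, {"hand": 1, "delta_pos": [0, 0, 8], "yaw": 0}, {"hand": 1, "delta_pos": [0, 0, 12], "yaw": 0}, {"hand": 1, "delta_pos": [0, 0, 12], "yaw": 0}, {"hand": 1, "delta_pos": [0, 0, 12], "yaw": 0}]'

```text
clock: 11.02
position: [472.5, 281.5, 52.5]
ee_rot: [0.99, -0.139, -0.0, 0.0]
contact_force: [-0.9, 1.0, -0.7]
gripper_width: 85.3
grasp_force: 0.0
```

>>> apply_moves --rows '[{"hand": -1, "delta_pos": [0, 0, 0], "yaw": 0}, {"hand": -1, "delta_pos": [0, 0, 0], "yaw": 0}, {"hand": -1, "delta_pos": [0, 0, 0], "yaw": 0}, {"hand": -1, "delta_pos": [0, 0, 0], "yaw": 0}, {"hand": -1, "delta_pos": [0, 0, 0], "yaw": 0}, {"hand": -1, "delta_pos": [0, 0, 0], "yaw": 0}, {"hand": -1, "delta_pos": [0, 0, 0], "yaw": 0}]'

```text
clock: 11.6
position: [473.0, 282.0, 53.4]
ee_rot: [0.99, -0.139, 0.0, -0.0]
contact_force: [-0.1, 1.2, 3.3]
gripper_width: 25.9
grasp_force: 59.2
```

>>> apply_moves --rows '[{"hand": -1, "delta_pos": [0, 0, -5], "yaw": 0}, {"hand": -1, "delta_pos": [0, 0, -15], "yaw": 0}, {"hand": -1, "delta_pos": [0, 0, -30], "yaw": 0}, {"hand": -1, "delta_pos": [0, 0, -50], "yaw": 0}, {"hand": -1, "delta_pos": [0, 0, -70], "yaw": 0}, {"hand": -1, "delta_pos": [0, 0, -90], "yaw": 0}, {"hand": -1, "delta_pos": [0, 0, -100], "yaw": 0}, {"hand": -1, "delta_pos": [0, 0, -100], "yaw": 0}]'

```text
clock: 12.27
position: [473.8, 282.7, 155.7]
ee_rot: [0.99, -0.139, 0.002, -0.002]
contact_force: [-0.2, 0.4, -2.9]
gripper_width: 26.3
grasp_force: 59.3
```

```bash
python3 -c "
from h import *
T=img('top');S=img('scene')
s=read_state();print(s['position'],s['contact_force'],s['gripper_width'])
for n in('cover_round',):
  for c,d in(('top',T),('scene',S)):
    for q in nets.pinpoint(c,n)[:3]: print(c,q['score'],q['location'],[world(d,q['location'],z)[:2].round().tolist() for z in(45,105,145)])
cv2.imwrite('pics/l.png',np.hstack([cv2.resize(T['pixels'][150:350,60:310,::-1],(450,360),interpolation=3),cv2.resize(S['pixels'][90:290,90:290,::-1],(350,360),interpolation=3)]))"
```

```text
[472.0837263  281.37231959 152.43921492] [ 0.00604525 -0.48287984 -4.04591622] 26.107766443024264
top 0.87 [239.2, 177.8] [[476.0, 298.0], [470.0, 288.0], [466.0, 280.0]]
scene 0.75 [175.9, 185.1] [[498.0, 331.0], [486.0, 297.0], [478.0, 274.0]]
scene 0.61 [162.1, 170.4] [[487.0, 402.0], [476.0, 365.0], [468.0, 340.0]]
```

View pics/l.png

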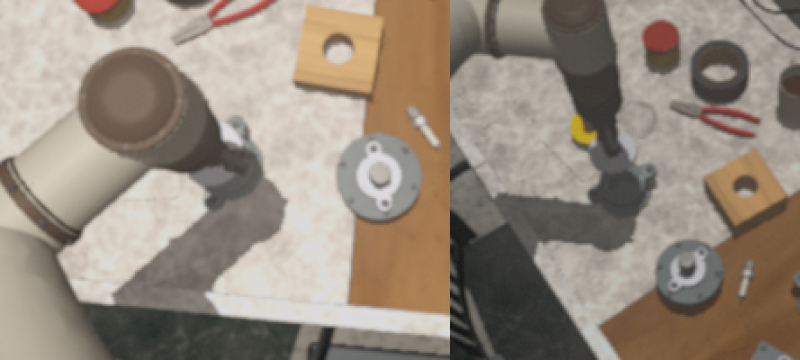

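Lifted cleanly (−4 N, empty port_two beneath). To the block.

>>> apply_moves --rows '[{"hand": -1, "delta_pos": [10, 4, 0], "yaw": 0}, {"hand": -1, "delta_pos": [35, 14, 0], "yaw": 0}, {"hand": -1, "delta_pos": [65, 27, 0], "yaw": 0}, {"hand": -1, "delta_pos": [95, 39, 0], "yaw": 0}, {"hand": -1, "delta_pos": [125, 52, 0], "yaw": 0}, {"hand": -1, "delta_pos": [155, 64, 0], "yaw": 0}, {"hand": -1, "delta_pos": [180, 75, 0], "yaw": 0}, {"hand": -1, "delta_pos": [198, 82, 0], "yaw": 0}, {"hand": -1, "delta_pos": [205, 85, 0], "yaw": 0}, {"hand": -1, "delta_pos": [205, 85, 0], "yaw": 0}, {"hand": -1, "delta_pos": [205, 85, 0], "yaw": 0}, {"hand": -1, "delta_pos": [205, 85, 0], "yaw": 0}]'

```text
clock: 13.47
position: [645.5, 144.0, 152.4]
ee_rot: [0.99, -0.139, -0.001, 0.0]
contact_force: [0.1, 0.4, -3.6]
gripper_width: 26.4
grasp_force: 59.3
```

>>> apply_moves --rows '[{"hand": -1, "delta_pos": [0, 0, 15], "yaw": 0}, {"hand": -1, "delta_pos": [0, 0, 35], "yaw": 0}, {"hand": -1, "delta_pos": [0, 0, 55], "yaw": 0}, {"hand": -1, "delta_pos": [0, 0, 70], "yaw": 0}, {"hand": -1, "delta_pos": [0, 0, 80], "yaw": 0}, {"hand": -1, "delta_pos": [0, 0, 87], "yaw": 0}, {"hand": -1, "delta_pos": [0, 0, 92], "yaw": 0}, {"hand": -1, "delta_pos": [0, 0, 95], "yaw": 0}, {"hand": -1, "delta_pos": [0, 0, 97], "yaw": 0}, {"hand": -1, "delta_pos": [0, 0, 99], "yaw": 0}, {"hand": -1, "delta_pos": [0, 0, 99], "yaw": 0}, {"hand": -1, "delta_pos": [0, 0, 99], "yaw": 0}]'

```text
clock: 14.47
position: [646.7, 143.7, 54.5]
ee_rot: [0.99, -0.139, 0.0, -0.0]
contact_force: [0.4, 0.3, -2.4]
gripper_width: 25.8
grasp_force: 59.3
```

>>> apply_moves --rows '[{"hand": -1, "delta_pos": [0, 0, 1], "yaw": 0}, {"hand": -1, "delta_pos": [0, 0, 1], "yaw": 0}, {"hand": -1, "delta_pos": [0, 0, 1], "yaw": 0}]'

```text
clock: 14.72
position: [646.9, 143.7, 53.5]
ee_rot: [0.99, -0.139, 0.001, -0.0]
contact_force: [-0.6, 0.5, -1.8]
gripper_width: 26.2
grasp_force: 59.4
```

>>> apply_moves --rows '[{"hand": 1, "delta_pos": [0, 0, 0], "yaw": 0}, {"hand": 1, "delta_pos": [0, 0, 0], "yaw": 0}, {"hand": 1, "delta_pos": [0, 0, 0], "yaw": 0}, {"hand": 1, "delta_pos": [0, 0, 0], "yaw": 0}, {"hand": 1, "delta_pos": [0, 0, 0], "yaw": 0}, {"hand": 1, "delta_pos": [0, 0, 0], "yaw": 0}, {"hand": 1, "delta_pos": [0, 0, -10], "yaw": 0}, {"hand": 1, "delta_pos": [0, 0, -30], "yaw": 0}, {"hand": 1, "delta_pos": [0, 0, -55], "yaw": 0}, {"hand": 1, "delta_pos": [0, 0, -80], "yaw": 0}, {"hand": 1, "delta_pos": [0, 0, -90], "yaw": 0}, {"hand": 1, "delta_pos": [0, 0, -90], "yaw": 0}]'

```text
clock: 15.72
position: [648.4, 144.3, 147.2]
ee_rot: [0.99, -0.139, 0.003, -0.002]
contact_force: [-0.2, 0.2, 0.3]
gripper_width: 85.2
grasp_force: 0.0
```

>>> apply_moves --rows '[{"hand": 1, "delta_pos": [-25, 20, 0], "yaw": 0}, {"hand": 1, "delta_pos": [-55, 43, 0], "yaw": 0}, {"hand": 1, "delta_pos": [-85, 66, 0], "yaw": 0}, {"hand": 1, "delta_pos": [-115, 90, 0], "yaw": 0}, {"hand": 1, "delta_pos": [-138, 108, 0], "yaw": 0}, {"hand": 1, "delta_pos": [-147, 115, 0], "yaw": 0}, {"hand": 1, "delta_pos": [-147, 115, 0], "yaw": 0}, {"hand": 1, "delta_pos": [-147, 115, 20], "yaw": 0}, {"hand": 1, "delta_pos": [-147, 115, 50], "yaw": 0}, {"hand": 1, "delta_pos": [-147, 115, 75], "yaw": 0}, {"hand": 1, "delta_pos": [-147, 115, 90], "yaw": 0}, {"hand": 1, "delta_pos": [-147, 115, 90], "yaw": 0}]'

```text
clock: 16.72
position: [471.9, 72.8, 49.2]
ee_rot: [0.99, -0.139, -0.003, 0.002]
contact_force: [-0.7, -0.0, 0.5]
gripper_width: 85.1
grasp_force: 0.0
```

>>> apply_moves --rows '[{"hand": 1, "delta_pos": [0, 0, 0], "yaw": 0}, {"hand": -1, "delta_pos": [0, 0, 0], "yaw": 0}, {"hand": -1, "delta_pos": [0, 0, 0], "yaw": 0}, {"hand": -1, "delta_pos": [0, 0, 0], "yaw": 0}, {"hand": -1, "delta_pos": [0, 0, 0], "yaw": 0}, {"hand": -1, "delta_pos": [0, 0, 0], "yaw": 0}, {"hand": -1, "delta_pos": [0, 0, 0], "yaw": 0}, {"hand": -1, "delta_pos": [0, 0, 0], "yaw": 0}]'

```text
clock: 17.38
position: [474.2, 73.8, 54.0]
ee_rot: [0.99, -0.139, 0.001, -0.0]
contact_force: [-0.7, 1.6, 5.6]
gripper_width: 26.1
grasp_force: 59.7
```

>>> apply_moves --rows '[{"hand": -1, "delta_pos": [0, 0, -5], "yaw": 0}, {"hand": -1, "delta_pos": [0, 0, -15], "yaw": 0}, {"hand": -1, "delta_pos": [0, 0, -30], "yaw": 0}, {"hand": -1, "delta_pos": [0, 0, -50], "yaw": 0}, {"hand": -1, "delta_pos": [0, 0, -70], "yaw": 0}, {"hand": -1, "delta_pos": [0, 0, -90], "yaw": 0}, {"hand": -1, "delta_pos": [0, 0, -100], "yaw": 0}, {"hand": -1, "delta_pos": [0, 0, -100], "yaw": 0}]'

```text
clock: 18.05
position: [474.5, 74.0, 155.2]
ee_rot: [0.99, -0.139, 0.002, -0.001]
contact_force: [0.6, -0.1, -2.3]
gripper_width: 26.1
grasp_force: 59.2
```

>>> apply_moves --rows '[{"hand": -1, "delta_pos": [-3, -10, 0], "yaw": 0}, {"hand": -1, "delta_pos": [-10, -35, 0], "yaw": 0}, {"hand": -1, "delta_pos": [-18, -65, 0], "yaw": 0}, {"hand": -1, "delta_pos": [-27, -95, 0], "yaw": 0}, {"hand": -1, "delta_pos": [-36, -125, 0], "yaw": 0}, {"hand": -1, "delta_pos": [-44, -155, 0], "yaw": 0}, {"hand": -1, "delta_pos": [-51, -180, 0], "yaw": 0}, {"hand": -1, "delta_pos": [-55, -194, 0], "yaw": 0}, {"hand": -1, "delta_pos": [-57, -200, 0], "yaw": 0}, {"hand": -1, "delta_pos": [-57, -200, 0], "yaw": 0}, {"hand": -1, "delta_pos": [-57, -200, 0], "yaw": 0}, {"hand": -1, "delta_pos": [-57, -200, 0], "yaw": 0}]'

```text
clock: 19.05
position: [473.3, 280.1, 152.6]
ee_rot: [0.99, -0.14, -0.001, 0.001]
contact_force: [0.8, -0.7, -3.2]
gripper_width: 26.1
grasp_force: 59.4
```

>>> apply_moves --rows '[{"hand": -1, "delta_pos": [0, 0, 15], "yaw": 0}, {"hand": -1, "delta_pos": [0, 0, 35], "yaw": 0}, {"hand": -1, "delta_pos": [0, 0, 55], "yaw": 0}, {"hand": -1, "delta_pos": [0, 0, 70], "yaw": 0}, {"hand": -1, "delta_pos": [0, 0, 80], "yaw": 0}, {"hand": -1, "delta_pos": [0, 0, 87], "yaw": 0}, {"hand": -1, "delta_pos": [0, 0, 92], "yaw": 0}, {"hand": -1, "delta_pos": [0, 0, 95], "yaw": 0}, {"hand": -1, "delta_pos": [0, 0, 98], "yaw": 0}, {"hand": -1, "delta_pos": [0, 0, 99], "yaw": 0}, {"hand": -1, "delta_pos": [0, 0, 100], "yaw": 0}, {"hand": -1, "delta_pos": [0, 0, 100], "yaw": 0}]'

```text
clock: 20.05
position: [473.9, 281.6, 54.1]
ee_rot: [0.99, -0.139, 0.0, -0.0]
contact_force: [-1.3, -1.0, 3.1]
gripper_width: 25.7
grasp_force: 59.9
```

>>> apply_moves --rows '[{"hand": 1, "delta_pos": [0, 0, 0], "yaw": 0}, {"hand": 1, "delta_pos": [0, 0, 0], "yaw": 0}, {"hand": 1, "delta_pos": [0, 0, 0], "yaw": 0}, {"hand": 1, "delta_pos": [0, 0, 0], "yaw": 0}, {"hand": 1, "delta_pos": [0, 0, 0], "yaw": 0}, {"hand": 1, "delta_pos": [0, 0, 0], "yaw": 0}, {"hand": 1, "delta_pos": [0, 0, -10], "yaw": 0}, {"hand": 1, "delta_pos": [0, 0, -30], "yaw": 0}, {"hand": 1, "delta_pos": [0, 0, -55], "yaw": 0}, {"hand": 1, "delta_pos": [0, 0, -80], "yaw": 0}, {"hand": 1, "delta_pos": [0, 0, -90], "yaw": 0}, {"hand": 1, "delta_pos": [0, 0, -90], "yaw": 0}]'

```text
clock: 21.05
position: [475.2, 282.8, 146.5]
ee_rot: [0.99, -0.139, 0.002, -0.003]
contact_force: [0.2, 0.6, -0.2]
gripper_width: 85.7
grasp_force: 0.0
```

>>> apply_moves --rows '[{"hand": 1, "delta_pos": [25, 10, 0], "yaw": 0}, {"hand": 1, "delta_pos": [60, 25, 0], "yaw": 0}, {"hand": 1, "delta_pos": [95, 39, 0], "yaw": 0}, {"hand": 1, "delta_pos": [130, 54, 0], "yaw": 0}, {"hand": 1, "delta_pos": [165, 68, 0], "yaw": 0}, {"hand": 1, "delta_pos": [195, 81, 0], "yaw": 0}, {"hand": 1, "delta_pos": [205, 85, 0], "yaw": 0}, {"hand": 1, "delta_pos": [205, 85, 0], "yaw": 0}, {"hand": 1, "delta_pos": [205, 85, 25], "yaw": 0}, {"hand": 1, "delta_pos": [205, 85, 55], "yaw": 0}, {"hand": 1, "delta_pos": [205, 85, 80], "yaw": 0}, {"hand": 1, "delta_pos": [205, 85, 90], "yaw": 0}]'

```text
clock: 22.05
position: [643.3, 143.1, 48.1]
ee_rot: [0.99, -0.139, -0.004, 0.002]
contact_force: [-0.7, -0.6, -0.5]
gripper_width: 85.4
grasp_force: 0.0
```

>>> apply_moves --rows '[{"hand": 1, "delta_pos": [0, 0, 0], "yaw": 0}, {"hand": 1, "delta_pos": [0, 0, 0], "yaw": 0}, {"hand": -1, "delta_pos": [0, 0, 0], "yaw": 0}, {"hand": -1, "delta_pos": [0, 0, 0], "yaw": 0}, {"hand": -1, "delta_pos": [0, 0, 0], "yaw": 0}, {"hand": -1, "delta_pos": [0, 0, 0], "yaw": 0}, {"hand": -1, "delta_pos": [0, 0, 0], "yaw": 0}, {"hand": -1, "delta_pos": [0, 0, 0], "yaw": 0}, {"hand": -1, "delta_pos": [0, 0, 0], "yaw": 0}]'

```text
clock: 22.8
position: [648.0, 143.5, 54.2]
ee_rot: [0.99, -0.139, 0.001, -0.0]
contact_force: [-1.2, -0.2, 6.1]
gripper_width: 26.3
grasp_force: 59.6
```

Lift, to port_round (−147, +115).

>>> apply_moves --rows '[{"hand": -1, "delta_pos": [0, 0, -5], "yaw": 0}, {"hand": -1, "delta_pos": [0, 0, -15], "yaw": 0}, {"hand": -1, "delta_pos": [0, 0, -30], "yaw": 0}, {"hand": -1, "delta_pos": [0, 0, -50], "yaw": 0}, {"hand": -1, "delta_pos": [0, 0, -70], "yaw": 0}, {"hand": -1, "delta_pos": [0, 0, -90], "yaw": 0}, {"hand": -1, "delta_pos": [0, 0, -100], "yaw": 0}, {"hand": -1, "delta_pos": [0, 0, -100], "yaw": 0}]'

```text
clock: 23.47
position: [648.7, 143.8, 155.9]
ee_rot: [0.99, -0.139, 0.002, -0.001]
contact_force: [0.7, 0.1, -4.4]
gripper_width: 26.3
grasp_force: 59.3
```

>>> apply_moves --rows '[{"hand": -1, "delta_pos": [-8, 6, 0], "yaw": 0}, {"hand": -1, "delta_pos": [-28, 22, 0], "yaw": 0}, {"hand": -1, "delta_pos": [-51, 40, 0], "yaw": 0}, {"hand": -1, "delta_pos": [-75, 59, 0], "yaw": 0}, {"hand": -1, "delta_pos": [-99, 77, 0], "yaw": 0}, {"hand": -1, "delta_pos": [-122, 95, 0], "yaw": 0}, {"hand": -1, "delta_pos": [-140, 110, 0], "yaw": 0}, {"hand": -1, "delta_pos": [-147, 115, 0], "yaw": 0}, {"hand": -1, "delta_pos": [-147, 115, 0], "yaw": 0}, {"hand": -1, "delta_pos": [-147, 115, 0], "yaw": 0}, {"hand": -1, "delta_pos": [-147, 115, 0], "yaw": 0}]'

```text
clock: 24.38
position: [475.4, 73.7, 152.8]
ee_rot: [0.99, -0.139, 0.0, -0.0]
contact_force: [0.0, 0.2, -3.1]
gripper_width: 25.9
grasp_force: 59.4
```

>>> apply_moves --rows '[{"hand": -1, "delta_pos": [0, 0, 15], "yaw": 0}, {"hand": -1, "delta_pos": [0, 0, 35], "yaw": 0}, {"hand": -1, "delta_pos": [0, 0, 55], "yaw": 0}, {"hand": -1, "delta_pos": [0, 0, 70], "yaw": 0}, {"hand": -1, "delta_pos": [0, 0, 80], "yaw": 0}, {"hand": -1, "delta_pos": [0, 0, 87], "yaw": 0}, {"hand": -1, "delta_pos": [0, 0, 92], "yaw": 0}, {"hand": -1, "delta_pos": [0, 0, 95], "yaw": 0}, {"hand": -1, "delta_pos": [0, 0, 98], "yaw": 0}, {"hand": -1, "delta_pos": [0, 0, 99], "yaw": 0}, {"hand": -1, "delta_pos": [0, 0, 100], "yaw": 0}, {"hand": -1, "delta_pos": [0, 0, 100], "yaw": 0}]'

```text
clock: 25.38
position: [474.9, 73.5, 54.1]
ee_rot: [0.99, -0.139, 0.001, -0.0]
contact_force: [-2.2, 0.0, 3.2]
gripper_width: 26.2
grasp_force: 60.0
```

>>> apply_moves --rows '[{"hand": 1, "delta_pos": [0, 0, 0], "yaw": 0}, {"hand": 1, "delta_pos": [0, 0, 0], "yaw": 0}, {"hand": 1, "delta_pos": [0, 0, 0], "yaw": 0}, {"hand": 1, "delta_pos": [0, 0, 0], "yaw": 0}, {"hand": 1, "delta_pos": [0, 0, 0], "yaw": 0}, {"hand": 1, "delta_pos": [0, 0, 0], "yaw": 0}, {"hand": 1, "delta_pos": [0, 0, -10], "yaw": 0}, {"hand": 1, "delta_pos": [0, 0, -30], "yaw": 0}, {"hand": 1, "delta_pos": [0, 0, -55], "yaw": 0}, {"hand": 1, "delta_pos": [0, 0, -80], "yaw": 0}, {"hand": 1, "delta_pos": [0, 0, -90], "yaw": 0}, {"hand": 1, "delta_pos": [0, 0, -90], "yaw": 0}]'

```text
clock: 26.38
position: [476.3, 74.0, 145.8]
ee_rot: [0.99, -0.139, 0.003, -0.002]
contact_force: [-0.8, -0.5, -0.8]
gripper_width: 85.5
grasp_force: 0.0
```

>>> apply_moves --rows '[{"hand": 1, "delta_pos": [25, 15, 0], "yaw": 0}, {"hand": 1, "delta_pos": [55, 32, 0], "yaw": 0}, {"hand": 1, "delta_pos": [85, 50, 0], "yaw": 0}, {"hand": 1, "delta_pos": [115, 68, 0], "yaw": 0}, {"hand": 1, "delta_pos": [145, 86, 0], "yaw": 0}, {"hand": 1, "delta_pos": [175, 104, 0], "yaw": 0}, {"hand": 1, "delta_pos": [197, 116, 0], "yaw": 0}, {"hand": 1, "delta_pos": [207, 122, 0], "yaw": 0}, {"hand": 1, "delta_pos": [207, 122, 0], "yaw": 0}, {"hand": 1, "delta_pos": [207, 122, 0], "yaw": 0}]'

```text
clock: 27.22
position: [638.9, -101.0, 141.3]
ee_rot: [0.99, -0.139, -0.002, 0.0]
contact_force: [-0.0, 0.1, 0.3]
gripper_width: 85.2
grasp_force: 0.0
```

```bash
python3 -c "
from h import *
T=img('top');S=img('scene')
print(read_state()['position'])
for n in('cover_round','cover_two'):
  for c,d in(('top',T),('scene',S)):
    print(n,c,[(round(q['score'],2),world(d,q['location'],45)[:2].round().tolist()) for q in nets.pinpoint(c,n)[:3]])
cv2.imwrite('pics/m.png',np.hstack([cv2.resize(T['pixels'][110:310,160:410,::-1],(400,320),interpolation=3),cv2.resize(S['pixels'][130:330,150:350,::-1],(320,320),interpolation=3)]))"
```

```text
[ 638.79982162 -100.10581455  142.44765372]
cover_round top [(0.87, [469.0, 80.0]), (0.7, [487.0, 420.0])]
cover_round scene [(0.58, [474.0, 68.0])]
cover_two top [(0.84, [470.0, 284.0])]
cover_two scene [(0.38, [477.0, 278.0])]
```

View pics/m.png

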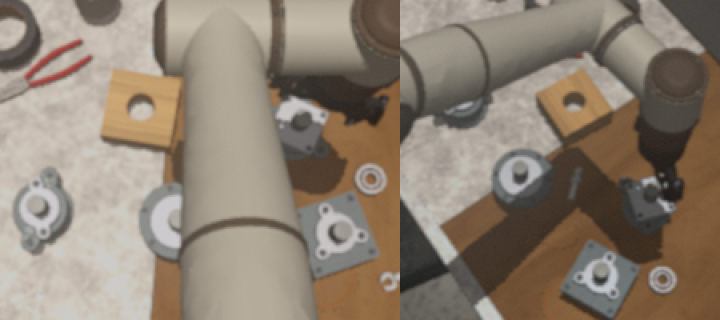

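Cover_two now sits on port_two (left, (40,205)) and cover_round on port_round; the hand stands over the square cover. Next swap.

>>> apply_moves --rows '[{"hand": 1, "delta_pos": [0, 0, 20], "yaw": 0}, {"hand": 1, "delta_pos": [0, 0, 45], "yaw": 0}, {"hand": 1, "delta_pos": [0, 0, 70], "yaw": 0}, {"hand": 1, "delta_pos": [0, 0, 85], "yaw": 0}, {"hand": 1, "delta_pos": [0, 0, 89], "yaw": 0}, {"hand": 1, "delta_pos": [0, 0, 89], "yaw": 0}, {"hand": 1, "delta_pos": [0, 0, 89], "yaw": 0}]'

```text
clock: 28.1
position: [640.6, -100.8, 55.1]
ee_rot: [0.99, -0.139, 0.001, 0.0]
contact_force: [0.1, -0.2, -0.0]
gripper_width: 84.9
grasp_force: 0.0
```

>>> apply_moves --rows '[{"hand": -1, "delta_pos": [0, 0, 0], "yaw": 0}, {"hand": -1, "delta_pos": [0, 0, 0], "yaw": 0}, {"hand": -1, "delta_pos": [0, 0, 0], "yaw": 0}, {"hand": -1, "delta_pos": [0, 0, 0], "yaw": 0}, {"hand": -1, "delta_pos": [0, 0, 0], "yaw": 0}, {"hand": -1, "delta_pos": [0, 0, 0], "yaw": 0}, {"hand": -1, "delta_pos": [0, 0, 0], "yaw": 0}]'

```text
clock: 28.68
position: [640.5, -101.0, 55.0]
ee_rot: [0.99, -0.139, 0.001, -0.0]
contact_force: [-0.8, 0.8, 4.8]
gripper_width: 26.1
grasp_force: 59.6
```

>>> apply_moves --rows '[{"hand": -1, "delta_pos": [0, 0, -5], "yaw": 0}, {"hand": -1, "delta_pos": [0, 0, -15], "yaw": 0}, {"hand": -1, "delta_pos": [0, 0, -30], "yaw": 0}, {"hand": -1, "delta_pos": [0, 0, -50], "yaw": 0}, {"hand": -1, "delta_pos": [0, 0, -70], "yaw": 0}, {"hand": -1, "delta_pos": [0, 0, -90], "yaw": 0}, {"hand": -1, "delta_pos": [0, 0, -100], "yaw": 0}, {"hand": -1, "delta_pos": [0, 0, -100], "yaw": 0}, {"hand": -1, "delta_pos": [0, 0, -100], "yaw": 0}]'

```text
clock: 29.43
position: [639.4, -100.9, 153.8]
ee_rot: [0.99, -0.139, -0.0, -0.0]
contact_force: [0.5, 0.5, -2.8]
gripper_width: 25.9
grasp_force: 59.2
```

>>> apply_moves --rows '[{"hand": -1, "delta_pos": [-3, -12, 0], "yaw": 0}, {"hand": -1, "delta_pos": [-10, -39, 0], "yaw": 0}, {"hand": -1, "delta_pos": [-18, -70, 0], "yaw": 0}, {"hand": -1, "delta_pos": [-26, -103, 0], "yaw": 0}, {"hand": -1, "delta_pos": [-35, -136, 0], "yaw": 0}, {"hand": -1, "delta_pos": [-43, -168, 0], "yaw": 0}, {"hand": -1, "delta_pos": [-51, -199, 0], "yaw": 0}, {"hand": -1, "delta_pos": [-58, -224, 0], "yaw": 0}, {"hand": -1, "delta_pos": [-61, -237, 0], "yaw": 0}, {"hand": -1, "delta_pos": [-61, -237, 0], "yaw": 0}, {"hand": -1, "delta_pos": [-61, -237, 0], "yaw": 0}, {"hand": -1, "delta_pos": [-61, -237, 0], "yaw": 0}]'

```text
clock: 30.43
position: [645.8, 142.8, 153.0]
ee_rot: [0.99, -0.139, -0.001, 0.001]
contact_force: [0.9, -0.2, -2.4]
gripper_width: 26.1
grasp_force: 59.4
```

>>> apply_moves --rows '[{"hand": -1, "delta_pos": [0, 0, 15], "yaw": 0}, {"hand": -1, "delta_pos": [0, 0, 35], "yaw": 0}, {"hand": -1, "delta_pos": [0, 0, 55], "yaw": 0}, {"hand": -1, "delta_pos": [0, 0, 70], "yaw": 0}, {"hand": -1, "delta_pos": [0, 0, 80], "yaw": 0}, {"hand": -1, "delta_pos": [0, 0, 87], "yaw": 0}, {"hand": -1, "delta_pos": [0, 0, 92], "yaw": 0}, {"hand": -1, "delta_pos": [0, 0, 95], "yaw": 0}, {"hand": -1, "delta_pos": [0, 0, 98], "yaw": 0}, {"hand": -1, "delta_pos": [0, 0, 99], "yaw": 0}, {"hand": -1, "delta_pos": [0, 0, 100], "yaw": 0}, {"hand": -1, "delta_pos": [0, 0, 100], "yaw": 0}]'

```text
clock: 31.43
position: [646.8, 143.7, 55.0]
ee_rot: [0.99, -0.139, 0.001, -0.0]
contact_force: [-1.0, -1.1, 0.3]
gripper_width: 26.3
grasp_force: 59.6
```

>>> apply_moves --rows '[{"hand": 1, "delta_pos": [0, 0, 0], "yaw": 0}, {"hand": 1, "delta_pos": [0, 0, 0], "yaw": 0}, {"hand": 1, "delta_pos": [0, 0, 0], "yaw": 0}, {"hand": 1, "delta_pos": [0, 0, 0], "yaw": 0}, {"hand": 1, "delta_pos": [0, 0, 0], "yaw": 0}, {"hand": 1, "delta_pos": [0, 0, 0], "yaw": 0}, {"hand": 1, "delta_pos": [0, 0, -10], "yaw": 0}, {"hand": 1, "delta_pos": [0, 0, -30], "yaw": 0}, {"hand": 1, "delta_pos": [0, 0, -55], "yaw": 0}, {"hand": 1, "delta_pos": [0, 0, -80], "yaw": 0}, {"hand": 1, "delta_pos": [0, 0, -90], "yaw": 0}, {"hand": 1, "delta_pos": [0, 0, -90], "yaw": 0}]'

```text
clock: 32.43
position: [648.4, 144.3, 148.1]
ee_rot: [0.99, -0.139, 0.003, -0.002]
contact_force: [-0.9, -0.1, 0.5]
gripper_width: 85.9
grasp_force: 0.0
```

>>> apply_moves --rows '[{"hand": 1, "delta_pos": [-5, 24, 0], "yaw": 0}, {"hand": 1, "delta_pos": [-13, 60, 0], "yaw": 0}, {"hand": 1, "delta_pos": [-22, 98, 0], "yaw": 0}, {"hand": 1, "delta_pos": [-31, 136, 0], "yaw": 0}, {"hand": 1, "delta_pos": [-39, 174, 0], "yaw": 0}, {"hand": 1, "delta_pos": [-48, 212, 0], "yaw": 0}, {"hand": 1, "delta_pos": [-56, 250, 0], "yaw": 0}, {"hand": 1, "delta_pos": [-65, 288, 0], "yaw": 0}, {"hand": 1, "delta_pos": [-72, 320, 0], "yaw": 0}, {"hand": 1, "delta_pos": [-76, 338, 0], "yaw": 0}, {"hand": 1, "delta_pos": [-76, 338, 0], "yaw": 0}, {"hand": 1, "delta_pos": [-76, 338, 0], "yaw": 0}]'

```text
clock: 33.43
position: [479.2, -161.0, 143.0]
ee_rot: [0.99, -0.14, -0.001, -0.0]
contact_force: [0.5, 0.1, 0.4]
gripper_width: 85.3
grasp_force: 0.0
```

>>> apply_moves --rows '[{"hand": 1, "delta_pos": [0, 0, 0], "yaw": 0}, {"hand": 1, "delta_pos": [0, 0, 20], "yaw": 0}, {"hand": 1, "delta_pos": [0, 0, 45], "yaw": 0}, {"hand": 1, "delta_pos": [0, 0, 70], "yaw": 0}, {"hand": 1, "delta_pos": [0, 0, 85], "yaw": 0}, {"hand": 1, "delta_pos": [0, 0, 90], "yaw": 0}, {"hand": 1, "delta_pos": [0, 0, 90], "yaw": 0}, {"hand": 1, "delta_pos": [0, 0, 90], "yaw": 0}]'

```text
clock: 34.1
position: [481.3, -159.9, 54.3]
ee_rot: [0.99, -0.138, 0.0, 0.0]
contact_force: [-0.3, -0.7, 0.5]
gripper_width: 85.3
grasp_force: 0.0
```

>>> apply_moves --rows '[{"hand": -1, "delta_pos": [0, 0, 0], "yaw": 0}, {"hand": -1, "delta_pos": [0, 0, 0], "yaw": 0}, {"hand": -1, "delta_pos": [0, 0, 0], "yaw": 0}, {"hand": -1, "delta_pos": [0, 0, 0], "yaw": 0}, {"hand": -1, "delta_pos": [0, 0, 0], "yaw": 0}, {"hand": -1, "delta_pos": [0, 0, 0], "yaw": 0}, {"hand": -1, "delta_pos": [0, 0, 0], "yaw": 0}]'

```text
clock: 34.68
position: [480.7, -160.7, 55.0]
ee_rot: [0.99, -0.139, 0.001, 0.0]
contact_force: [-1.5, 0.1, 6.2]
gripper_width: 26.0
grasp_force: 58.9
```

Lift, to port_three (+138, −101).

>>> apply_moves --rows '[{"hand": -1, "delta_pos": [0, 0, -5], "yaw": 0}, {"hand": -1, "delta_pos": [0, 0, -15], "yaw": 0}, {"hand": -1, "delta_pos": [0, 0, -30], "yaw": 0}, {"hand": -1, "delta_pos": [0, 0, -50], "yaw": 0}, {"hand": -1, "delta_pos": [0, 0, -70], "yaw": 0}, {"hand": -1, "delta_pos": [0, 0, -90], "yaw": 0}, {"hand": -1, "delta_pos": [0, 0, -100], "yaw": 0}, {"hand": -1, "delta_pos": [0, 0, -100], "yaw": 0}]'

```text
clock: 35.35
position: [481.5, -160.4, 156.0]
ee_rot: [0.99, -0.139, 0.002, -0.0]
contact_force: [0.9, 0.0, -2.8]
gripper_width: 26.1
grasp_force: 59.4
```

>>> apply_moves --rows '[{"hand": -1, "delta_pos": [8, -6, 0], "yaw": 0}, {"hand": -1, "delta_pos": [28, -20, 0], "yaw": 0}, {"hand": -1, "delta_pos": [51, -37, 0], "yaw": 0}, {"hand": -1, "delta_pos": [75, -55, 0], "yaw": 0}, {"hand": -1, "delta_pos": [98, -72, 0], "yaw": 0}, {"hand": -1, "delta_pos": [118, -86, 0], "yaw": 0}, {"hand": -1, "delta_pos": [132, -97, 0], "yaw": 0}, {"hand": -1, "delta_pos": [138, -101, 0], "yaw": 0}, {"hand": -1, "delta_pos": [138, -101, 0], "yaw": 0}, {"hand": -1, "delta_pos": [138, -101, 0], "yaw": 0}, {"hand": -1, "delta_pos": [138, -101, 0], "yaw": 0}]'

```text
clock: 36.27
position: [639.5, -101.5, 152.9]
ee_rot: [0.99, -0.139, -0.001, 0.0]
contact_force: [0.1, 0.1, -3.2]
gripper_width: 25.8
grasp_force: 59.4
```

>>> apply_moves --rows '[{"hand": -1, "delta_pos": [0, 0, 15], "yaw": 0}, {"hand": -1, "delta_pos": [0, 0, 35], "yaw": 0}, {"hand": -1, "delta_pos": [0, 0, 55], "yaw": 0}, {"hand": -1, "delta_pos": [0, 0, 70], "yaw": 0}, {"hand": -1, "delta_pos": [0, 0, 80], "yaw": 0}, {"hand": -1, "delta_pos": [0, 0, 87], "yaw": 0}, {"hand": -1, "delta_pos": [0, 0, 92], "yaw": 0}, {"hand": -1, "delta_pos": [0, 0, 95], "yaw": 0}, {"hand": -1, "delta_pos": [0, 0, 98], "yaw": 0}, {"hand": -1, "delta_pos": [0, 0, 99], "yaw": 0}, {"hand": -1, "delta_pos": [0, 0, 100], "yaw": 0}, {"hand": -1, "delta_pos": [0, 0, 100], "yaw": 0}]'

```text
clock: 37.27
position: [641.2, -101.2, 55.1]
ee_rot: [0.99, -0.139, 0.001, 0.0]
contact_force: [-1.3, 0.4, 0.5]
gripper_width: 26.0
grasp_force: 59.6
```

Seated. Release, back to the block (−61, −237) for the square.

>>> apply_moves --rows '[{"hand": 1, "delta_pos": [0, 0, 0], "yaw": 0}, {"hand": 1, "delta_pos": [0, 0, 0], "yaw": 0}, {"hand": 1, "delta_pos": [0, 0, 0], "yaw": 0}, {"hand": 1, "delta_pos": [0, 0, 0], "yaw": 0}, {"hand": 1, "delta_pos": [0, 0, 0], "yaw": 0}, {"hand": 1, "delta_pos": [0, 0, 0], "yaw": 0}, {"hand": 1, "delta_pos": [0, 0, -10], "yaw": 0}, {"hand": 1, "delta_pos": [0, 0, -30], "yaw": 0}, {"hand": 1, "delta_pos": [0, 0, -55], "yaw": 0}, {"hand": 1, "delta_pos": [0, 0, -80], "yaw": 0}, {"hand": 1, "delta_pos": [0, 0, -90], "yaw": 0}, {"hand": 1, "delta_pos": [0, 0, -90], "yaw": 0}]'

```text
clock: 38.27
position: [642.9, -101.4, 148.1]
ee_rot: [0.99, -0.139, 0.004, -0.0]
contact_force: [0.9, 0.5, 0.2]
gripper_width: 85.7
grasp_force: 0.0
```

>>> apply_moves --rows '[{"hand": 1, "delta_pos": [-5, -18, 0], "yaw": 0}, {"hand": 1, "delta_pos": [-13, -50, 0], "yaw": 0}, {"hand": 1, "delta_pos": [-22, -85, 0], "yaw": 0}, {"hand": 1, "delta_pos": [-31, -120, 0], "yaw": 0}, {"hand": 1, "delta_pos": [-40, -155, 0], "yaw": 0}, {"hand": 1, "delta_pos": [-49, -190, 0], "yaw": 0}, {"hand": 1, "delta_pos": [-57, -220, 0], "yaw": 0}, {"hand": 1, "delta_pos": [-61, -237, 0], "yaw": 0}, {"hand": 1, "delta_pos": [-61, -237, 0], "yaw": 0}, {"hand": 1, "delta_pos": [-61, -237, 0], "yaw": 0}]'

```text
clock: 39.1
position: [646.6, 143.9, 142.6]
ee_rot: [0.99, -0.138, -0.001, 0.001]
contact_force: [-0.6, -0.8, 0.4]
gripper_width: 85.2
grasp_force: 0.0
```

>>> apply_moves --rows '[{"hand": 1, "delta_pos": [0, 0, 0], "yaw": 0}, {"hand": 1, "delta_pos": [0, 0, 20], "yaw": 0}, {"hand": 1, "delta_pos": [0, 0, 45], "yaw": 0}, {"hand": 1, "delta_pos": [0, 0, 70], "yaw": 0}, {"hand": 1, "delta_pos": [0, 0, 85], "yaw": 0}, {"hand": 1, "delta_pos": [0, 0, 90], "yaw": 0}, {"hand": 1, "delta_pos": [0, 0, 90], "yaw": 0}, {"hand": 1, "delta_pos": [0, 0, 90], "yaw": 0}]'

```text
clock: 39.77
position: [648.1, 142.4, 54.7]
ee_rot: [0.99, -0.139, 0.001, -0.0]
contact_force: [-0.2, 0.8, 0.0]
gripper_width: 85.4
grasp_force: 0.0
```

>>> apply_moves --rows '[{"hand": -1, "delta_pos": [0, 0, 0], "yaw": 0}, {"hand": -1, "delta_pos": [0, 0, 0], "yaw": 0}, {"hand": -1, "delta_pos": [0, 0, 0], "yaw": 0}, {"hand": -1, "delta_pos": [0, 0, 0], "yaw": 0}, {"hand": -1, "delta_pos": [0, 0, 0], "yaw": 0}, {"hand": -1, "delta_pos": [0, 0, 0], "yaw": 0}, {"hand": -1, "delta_pos": [0, 0, 0], "yaw": 0}]'

```text
clock: 40.35
position: [647.8, 143.6, 54.9]
ee_rot: [0.99, -0.139, 0.001, -0.0]
contact_force: [-0.9, 0.7, 3.4]
gripper_width: 26.0
grasp_force: 59.6
```

>>> apply_moves --rows '[{"hand": -1, "delta_pos": [0, 0, -5], "yaw": 0}, {"hand": -1, "delta_pos": [0, 0, -15], "yaw": 0}, {"hand": -1, "delta_pos": [0, 0, -30], "yaw": 0}, {"hand": -1, "delta_pos": [0, 0, -50], "yaw": 0}, {"hand": -1, "delta_pos": [0, 0, -70], "yaw": 0}, {"hand": -1, "delta_pos": [0, 0, -90], "yaw": 0}, {"hand": -1, "delta_pos": [0, 0, -100], "yaw": 0}, {"hand": -1, "delta_pos": [0, 0, -100], "yaw": 0}]'

```text
clock: 41.02
position: [648.8, 143.8, 157.2]
ee_rot: [0.99, -0.139, 0.002, -0.001]
contact_force: [0.3, 0.7, -1.9]
gripper_width: 26.2
grasp_force: 59.2
```

>>> apply_moves --rows '[{"hand": -1, "delta_pos": [-4, 15, 0], "yaw": 0}, {"hand": -1, "delta_pos": [-12, 52, 0], "yaw": 0}, {"hand": -1, "delta_pos": [-20, 88, 0], "yaw": 0}, {"hand": -1, "delta_pos": [-28, 124, 0], "yaw": 0}, {"hand": -1, "delta_pos": [-37, 160, 0], "yaw": 0}, {"hand": -1, "delta_pos": [-45, 196, 0], "yaw": 0}, {"hand": -1, "delta_pos": [-53, 232, 0], "yaw": 0}, {"hand": -1, "delta_pos": [-61, 268, 0], "yaw": 0}, {"hand": -1, "delta_pos": [-69, 302, 0], "yaw": 0}, {"hand": -1, "delta_pos": [-75, 328, 0], "yaw": 0}, {"hand": -1, "delta_pos": [-77, 338, 0], "yaw": 0}, {"hand": -1, "delta_pos": [-77, 338, 0], "yaw": 0}]'

```text
clock: 42.02
position: [478.2, -161.9, 152.9]
ee_rot: [0.99, -0.141, -0.001, -0.0]
contact_force: [0.4, -0.7, -2.3]
gripper_width: 26.2
grasp_force: 59.5
```

>>> apply_moves --rows '[{"hand": -1, "delta_pos": [0, 0, 0], "yaw": 0}, {"hand": -1, "delta_pos": [0, 0, 15], "yaw": 0}, {"hand": -1, "delta_pos": [0, 0, 35], "yaw": 0}, {"hand": -1, "delta_pos": [0, 0, 55], "yaw": 0}, {"hand": -1, "delta_pos": [0, 0, 72], "yaw": 0}, {"hand": -1, "delta_pos": [0, 0, 83], "yaw": 0}, {"hand": -1, "delta_pos": [0, 0, 90], "yaw": 0}, {"hand": -1, "delta_pos": [0, 0, 95], "yaw": 0}, {"hand": -1, "delta_pos": [0, 0, 98], "yaw": 0}, {"hand": -1, "delta_pos": [0, 0, 99], "yaw": 0}, {"hand": -1, "delta_pos": [0, 0, 100], "yaw": 0}, {"hand": -1, "delta_pos": [0, 0, 100], "yaw": 0}]'

```text
clock: 43.02
position: [481.1, -160.3, 54.9]
ee_rot: [0.99, -0.139, 0.001, -0.0]
contact_force: [-0.9, 1.1, -0.6]
gripper_width: 25.9
grasp_force: 59.7
```

Release, lift, and pull back off toward free space for a final look.

>>> apply_moves --rows '[{"hand": 1, "delta_pos": [0, 0, 0], "yaw": 0}, {"hand": 1, "delta_pos": [0, 0, 0], "yaw": 0}, {"hand": 1, "delta_pos": [0, 0, 0], "yaw": 0}, {"hand": 1, "delta_pos": [0, 0, 0], "yaw": 0}, {"hand": 1, "delta_pos": [0, 0, 0], "yaw": 0}, {"hand": 1, "delta_pos": [0, 0, 0], "yaw": 0}, {"hand": 1, "delta_pos": [0, 0, -10], "yaw": 0}, {"hand": 1, "delta_pos": [0, 0, -30], "yaw": 0}, {"hand": 1, "delta_pos": [0, 0, -60], "yaw": 0}, {"hand": 1, "delta_pos": [0, 0, -95], "yaw": 0}, {"hand": 1, "delta_pos": [0, 0, -130], "yaw": 0}, {"hand": 1, "delta_pos": [0, 0, -150], "yaw": 0}]'

```text
clock: 44.02
position: [481.9, -160.9, 208.2]
ee_rot: [0.99, -0.139, 0.003, 0.0]
contact_force: [0.9, -0.9, 0.2]
gripper_width: 85.6
grasp_force: 0.0
```

>>> apply_moves --rows '[{"hand": 1, "delta_pos": [0, 30, 0], "yaw": 0}, {"hand": 1, "delta_pos": [0, 60, 0], "yaw": 0}, {"hand": 1, "delta_pos": [0, 95, 0], "yaw": 0}, {"hand": 1, "delta_pos": [0, 130, 0], "yaw": 0}, {"hand": 1, "delta_pos": [0, 160, 0], "yaw": 0}, {"hand": 1, "delta_pos": [0, 190, 0], "yaw": 0}, {"hand": 1, "delta_pos": [0, 220, 0], "yaw": 0}, {"hand": 1, "delta_pos": [0, 240, 0], "yaw": 0}, {"hand": 1, "delta_pos": [0, 240, 0], "yaw": 0}, {"hand": 1, "delta_pos": [0, 240, 0], "yaw": 0}]'

```text
clock: 44.85
position: [413.7, -391.8, 203.5]
ee_rot: [0.99, -0.14, -0.0, -0.0]
contact_force: [-0.7, 1.1, -0.2]
gripper_width: 85.4
grasp_force: 0.0
```

```bash
python3 -c "
from h import *
G=[(473,282),(640,-101),(480,-160),(474,74)]
print(read_state()['position'])
cv2.imwrite('pics/final.png',np.vstack([np.hstack([cv2.resize(crop(img(c),g,35,6),(200,200),interpolation=cv2.INTER_AREA) for g in G]) for c in('top','scene')]))"
```

```text
[ 413.69701091 -391.78853427  203.50772207]
```

View pics/final.png

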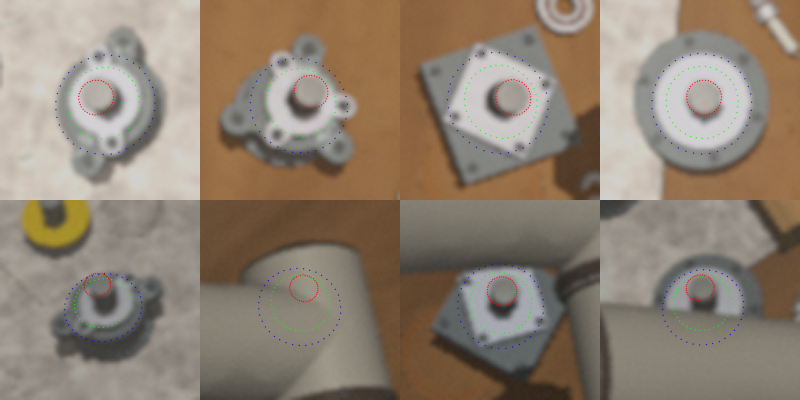

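All four covers lie on matching ports, with their grips at the predicted 95 mm height circles.

```bash
python3 -c "
from h import *
print(workorder.job_done())"
```

```text
the job is handed in; nothing more can be done
None
```

All four covers are on the ports with their own outlines, and the job was handed in at about 45 s. The final pictures show each cover flat and centred, though the arm hid some covers in the second camera, and the job call returned no verdict.

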